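Stroke the lid catches shut round the batter container

TASK

Close the lid of the round batter container on the raised shelf: with your fingertips, make one light stroke round its edge along the arc of five domed catches, from one end of the row to the other in either direction, so that each catch in turn is pushed down. Keep the fingertips on the lid or just above it from the first catch to the last, do not press hard, lift anything, shove the container along or disturb the things around it, and move clear at the end.

Things in the scene. Friction and masses are not known exactly. Their poses are not given: they have to be found in the camera images.
- container: Full, loose round batter container on the raised shelf, about 2.4 kg, 206 mm across, flat grey lid 60 mm above its underside; slides if shoved with 10 to 15 N. Origin: centre of the underside; +z up, +x to the lid's two hinge barrels (away from the robot within 0.5 rad). Centres of the five catches: 80 mm from the lid's centre, at 80, 130, 180, 230, 280 degrees anticlockwise from +x.
- lid_centre (a point): centre of the lid's flat top face, 60 mm above the container's underside (the flat lid between the catches lies at this height)
- catch_1_top (a point): top centre of catch 1 (at 80 degrees): a shallow dome 48 mm across that stands 6 mm proud of the lid when up; its flank rises at 28 degrees at most, so a fingertip sliding along the lid rides onto it and presses it down; this point goes down with it
- catch_1 (a joint): travel of catch 1 in m: about 0 (up to 0.001) = up, 0.006 = right down, flush with the lid at its crown; it goes down at about 3 N, has no spring and stays where it is left
- catch_2_top (a point): top centre of catch 2 (at 130 degrees): a shallow dome 48 mm across that stands 6 mm proud of the lid when up; its flank rises at 28 degrees at most, so a fingertip sliding along the lid rides onto it and presses it down; this point goes down with it
- catch_2 (a joint): travel of catch 2 in m: about 0 (up to 0.001) = up, 0.006 = right down, flush with the lid at its crown; it goes down at about 3 N, has no spring and stays where it is left
- catch_3_top (a point): top centre of catch 3 (at 180 degrees): a shallow dome 48 mm across that stands 6 mm proud of the lid when up; its flank rises at 28 degrees at most, so a fingertip sliding along the lid rides onto it and presses it down; this point goes down with it
- catch_3 (a joint): travel of catch 3 in m: about 0 (up to 0.001) = up, 0.006 = right down, flush with the lid at its crown; it goes down at about 3 N, has no spring and stays where it is left
- catch_4_top (a point): top centre of catch 4 (at 230 degrees): a shallow dome 48 mm across that stands 6 mm proud of the lid when up; its flank rises at 28 degrees at most, so a fingertip sliding along the lid rides onto it and presses it down; this point goes down with it
- catch_4 (a joint): travel of catch 4 in m: about 0 (up to 0.001) = up, 0.006 = right down, flush with the lid at its crown; it goes down at about 3 N, has no spring and stays where it is left
- catch_5_top (a point): top centre of catch 5 (at 280 degrees): a shallow dome 48 mm across that stands 6 mm proud of the lid when up; its flank rises at 28 degrees at most, so a fingertip sliding along the lid rides onto it and presses it down; this point goes down with it
- catch_5 (a joint): travel of catch 5 in m: about 0 (up to 0.001) = up, 0.006 = right down, flush with the lid at its crown; it goes down at about 3 N, has no spring and stays where it is left
- work_shelf: fixed raised shelf of steel sheet on which the container, ramekin, tub and fork stand, 390 (x) by 600 (y) mm; its top is 56 mm above the origin of this body, which lies at z = 0
- ramekin: plain steel ramekin, 67 mm across, 52 tall, bystander beside the container; origin: centre of the underside
- dip_tub: small lidded dip tub, 66x73x37 mm, bystander beside the container; origin: centre of the underside
- table_fork: steel fork, 193 mm long, bystander on the shelf in front of the container; origin: centre of the underside
- white_bottle: white squeeze bottle, 62 mm across, 212 tall, bystander in the row at the back; origin: centre of the underside
- brown_bottle: dark bottle, 58 mm across, 206 tall, bystander in the row at the back; origin: centre of the underside
- dredger: aluminium salt dredger, 68 mm across, 115 tall, bystander in the row at the back; origin: centre of the underside
- glass_jar: jar with a screw lid, 69 mm across, 110 tall, bystander in the row at the back; origin: centre of the underside

How it is judged:
By the outcome, as a careful person would: the job done as asked, in the order asked, and still so for the second after the job is handed in, with the robot touching nothing.
It also fails if it takes over 58 s, if anything falls off the work surface, if the arm or the gripper's body presses on something with over 40 N, if the wrist force passes 120 N, or if a joint passes its speed limit or range.

ROBOT

A 6-joint arm with a two-finger parallel gripper is mounted at the origin on a cart in front of the work surface, level with it; the furniture and walls round the work are solid. World frame = base frame: x ahead of the robot, y to its left, z up, the work surface at z = 0. Lengths are in m, angles in rad, forces in N, time in s.
With the tool pointing down it reaches from about 0.35 to 0.775 m from the base axis. Payload 5.5 kg.
Tool frame: the origin (TCP) lies where the fingers leave the gripper's body, on its centre line; the fingertips stand 73 mm ahead of it and the grasp point (between the pads) lies 54 mm ahead of it; z points along the fingers, y is the direction in which the jaws open and shut (so a half turn about z gives the same grasp; the last joint's range is limited). The gripper opens to 85 mm and grips with 20 to 120 N. Pads are 22 mm wide; open, the fingers measure 114 mm over their backs; the gripper's body (76 mm by 85 mm) begins 54 mm behind the grasp point. The pads swing forward as they close: fully open they stand 13 mm farther back than shut.
Start: joints at [1.105, 0.313, 0.046, 1.304, 0, 1.431], TCP at [0.184, 0.545, 0.304] pointing down, gripper open.
Joint ranges: [-2.76, 2.76], [-0.86, 1.69], [-1.03, 1.26], [-2.2, 2.34], [-1.47, 1.5], [-3.14, 3.14]. Speed limits (rad/s): [2.57, 2.57, 3.14, 3.14, 3.14, 3.14].

INTERFACE

Orientations are given as a unit quaternion [w, x, y, z].
In Python, from workcell import env, read_camera, job, cut_out gives the robot as it stands.
- The arm moves only by the tool servo_tool, never from a script. Its argument "deltas" is a list of rows, each an object of numbers: "dx", "dy", "dz": the shift along the world's x, y, z in mm; "rx", "ry", "rz": the turn, a rotation vector about the world's x, y, z in rad; "fingers": the closure, from -1 (fully open) to 1 (shut). A call has 1 to 8 rows; each row shifts and turns the commanded pose from where the row before left it; what a row does not reach is not made up. A row lasts 1/10 s, in which the tool goes at most 50 mm and 8.59 degrees, less where a joint would pass 70% of its speed; a pose out of reach is approached as far as the arm can. A call is refused whole if a number of a shift passes 50 or a number of a turn 0.15, either way. A call with a gripper value outside its range is refused whole. The fingers move at their own pace and stop on an object; "newtons" is the grip in N (left out, the last holds). Time passes only in rows, so rows that do not move let the fingers close. It gives the time, the measured TCP pose, the force and the opening at its end, in the units of the state.
- env.get_state(): the state, without advancing time (a new reading comes with each control period).
- read_camera(name): name is "scene" or "top" or "wrist"; returns a dict with "img" (384x512x3 uint8, red, green, blue), "intrinsics" (3x3 intrinsics, pixels), "extrinsics" (4x4, takes a point from camera to world coordinates); the wrist camera has in their place "hand_eye" (4x4, takes a point from camera to tool coordinates, whose origin is the TCP and whose axes are the flange's). Camera axes: x right, y down, z forward; pixel columns grow to the right and rows downward; lengths in m; the calibration is good to about 2 mm. A picture is of the moment at which its call begins: read the wrist's pose just before it. There is no depth.
- job.hand_in(): hands the job in, once; it reports no verdict.
Trained networks look in the newest picture that a camera, given by its name, has taken for a name from the list of things; names that differ only in an ending like _2 or _b are one class to them, and where a whole thing is asked for, a point or a joint stands for the part that bears it (a point fixed in the world has none). Each returns a list of dicts, best first, with "confidence" (0 to 1); they miss things now and then, are a little off and sometimes report something else, mostly with a low value. They report only what shows in the picture. A call takes as long as a camera call.
- cut_out(target, camera): "region" (384x512 bool, what is visible of it) and "extent" ([left, top, right, bottom] in pixels, round what is visible of it).
The state is a dict: "clock": time; "joint_pos": joint angles; "qvel": joint speeds; "tau": joint torques, N m; "tcp_pos": TCP position; "orientation": TCP orientation; "wrist_force": force on the tool from outside, world axes, zero at the start; "ft_torque": the same for the moment, N m; "finger_gap": finger opening in m.
Only numpy, scipy, OpenCV 4.12 (cv2) and the standard library are available. Lean on these libraries where they do the work, as an engineer would, in place of code of your own. Each camera call takes 0.05 s, during which the arm holds its last target. There are 200 camera calls.

## Working session

There is one attempt and no reset: what is moved stays moved. The work goes in short steps, Python scripts to look and compute and a tool call to move; the robot and the scene stay as the last step left them, time stands still between calls to the robot, and variables do not carry over. Pictures are saved under pics/ and viewed, about 8 in all and at most 12, crops included, and the job is handed in when it is done.

Besides the shell and the picture viewer there is one more tool, called after "Request:" as name([rows], argument=value, ...), one row to a line, values as JSON. servo_tool: Moves the arm, as the interface text tells. Its arguments: {"type":"object","properties":{"deltas":{"type":"array"},"newtons":{"type":"number"}},"required":["deltas"]}

```bash
mkdir -p pics; python3 - <<'E'
from workcell import env, read_camera, job, cut_out
import cv2,numpy as np
s=env.get_state();print({k:np.round(v,3).tolist() for k,v in s.items()})
for c in("scene","top"):
    r=read_camera(c);cv2.imwrite(f"pics/{c}.png",r["img"][:,:,::-1])
    print(c,r["intrinsics"].tolist(),np.round(r["extrinsics"],4).tolist())
    for t in("container","catch_1_top","ramekin","dip_tub","table_fork"):
        print(t,[(round(d["confidence"],2),np.round(d["extent"]).tolist(),np.round(np.argwhere(d["region"]).mean(0)[::-1],1).tolist()) for d in cut_out(t,c)][:7])
a=cv2.imread("pics/scene.png");b=cv2.imread("pics/top.png");cv2.imwrite("pics/top15.png",cv2.resize(b,(768,576),interpolation=cv2.INTER_CUBIC))
E
```

```text
{'clock': 0.0, 'joint_pos': [1.105, 0.314, 0.045, 1.304, 0.0, 1.431], 'qvel': [0.001, 0.001, 0.0, -0.001, -0.001, -0.002], 'tau': [-0.001, -48.063, 29.853, 0.019, -0.0, -0.0], 'tcp_pos': [0.184, 0.544, 0.303], 'orientation': [-0.0, 0.162, 0.987, -0.001], 'wrist_force': [0.078, -0.311, -0.068], 'ft_torque': [0.025, 0.02, 0.004], 'finger_gap': 0.085}
scene [[449.9498030859313, 0.0, 263.4358435903212], [0.0, 449.9498030859313, 188.42375720654678], [0.0, 0.0, 1.0]] [[0.7128, -0.4911, 0.5008, -0.0045], [-0.7014, -0.5037, 0.5043, -0.6526], [0.0046, -0.7107, -0.7035, 0.976], [0.0, 0.0, 0.0, 1.0]]
container [(0.62, [213.0, 180.0, 292.0, 247.0], [251.7, 212.4]), (0.23, [214.0, 209.0, 232.0, 218.0], [221.0, 213.5])]
catch_1_top [(0.54, [219.0, 192.0, 235.0, 201.0], [227.1, 195.0]), (0.4, [285.0, 148.0, 305.0, 194.0], [292.7, 171.1])]
ramekin [(0.69, [190.0, 183.0, 211.0, 215.0], [199.2, 198.6]), (0.36, [335.0, 191.0, 358.0, 230.0], [345.3, 208.1])]
dip_tub [(0.61, [292.0, 227.0, 316.0, 250.0], [302.9, 237.7])]
table_fork [(0.85, [206.0, 247.0, 261.0, 273.0], [237.5, 261.0])]
top [[367.4886084982098, 0.0, 256.593626900262], [0.0, 367.4886084982098, 186.35039796576442], [0.0, 0.0, 1.0]] [[0.1094, -0.9697, 0.2185, 0.3992], [-0.994, -0.1069, 0.0232, -0.0335], [0.0009, -0.2197, -0.9756, 0.9737], [0.0, 0.0, 0.0, 1.0]]
container [(0.56, [233.0, 165.0, 319.0, 259.0], [275.1, 212.2])]
catch_1_top [(0.61, [232.0, 204.0, 253.0, 225.0], [241.6, 214.4])]
ramekin [(0.76, [200.0, 215.0, 229.0, 246.0], [212.3, 231.0])]
dip_tub [(0.66, [277.0, 236.0, 294.0, 255.0], [283.7, 244.6]), (0.58, [322.0, 191.0, 356.0, 213.0], [335.8, 202.3])]
table_fork [(0.93, [258.0, 254.0, 325.0, 276.0], [293.4, 265.5])]
```

View pics/top15.png

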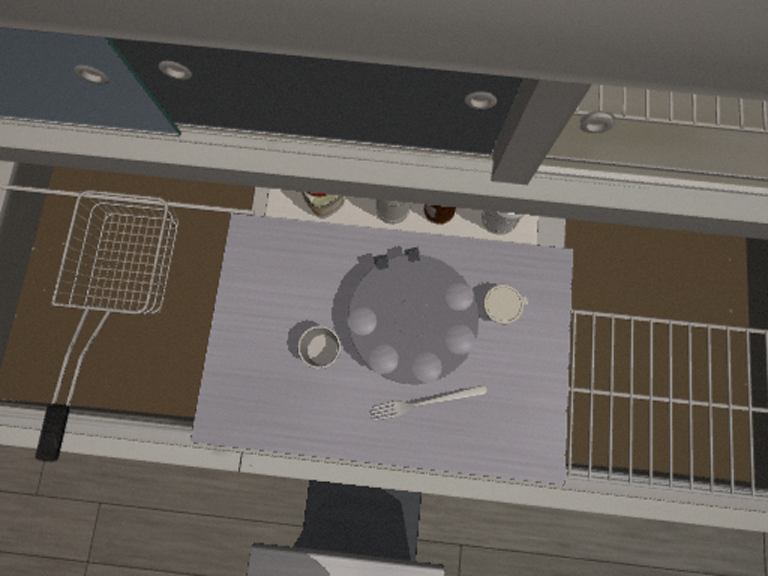

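View pics/scene.png

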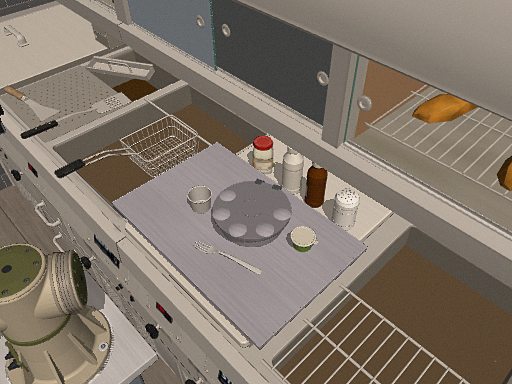

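The top view shows the lid with its hinges at about (390,255) and catch domes at (362,321), (383,359), (426,366), (460,339) and (459,296). The ramekin is to the left at (319,347), the tub to the right at (503,303), and the fork in front. Next I fit the container pose to these.

```bash
cat > h.py <<'E'
import numpy as np
from scipy.optimize import least_squares
ang=np.radians([80,130,180,230,280])
def model(p,z=0.121,r=.08):
    return np.c_[p[0]+r*np.cos(ang+p[2]),p[1]+r*np.sin(ang+p[2]),np.full(5,z)]
def proj(P,K,E):
    c=(P-E[:3,3])@E[:3,:3]; u=c@K.T; return u[:,:2]/u[:,2:]
def back(uv,K,E,z):
    d=np.c_[uv,np.ones(len(uv))]@np.linalg.inv(K).T@E[:3,:3].T; o=E[:3,3]
    return o+d*((z-o[2])/d[:,2])[:,None]
def fit(uv,K,E):
    s=least_squares(lambda p:(proj(model(p),K,E)-uv).ravel(),[.5,0,0]); return s.x,s.fun.reshape(-1,2)
E
python3 - <<'E'
from h import *
from workcell import read_camera,cut_out
import cv2
uvs={"top":np.array([(362,321),(383,359),(426,366),(460,339),(459,296)])/1.5,
"scene":np.array([(227,196),(220,213),(238,230),(266,230),(283,214)],float)}
for c,uv in uvs.items():
    r=read_camera(c);K,E=r["intrinsics"],r["extrinsics"]
    p,f=fit(uv,K,E);print(c,p.round(4),f.round(1).tolist());print(model(p).round(3).tolist())
    for t,z in(("ramekin",.108),("dip_tub",.093),("table_fork",.06)):
        e=cut_out(t,c)
        for d in e[:2]:print(t,d["extent"],back(np.argwhere(d["region"])[:,::-1].mean(0)[None],K,E,z).round(3).tolist())
E
```

```text
top [ 0.5358 -0.0632  0.3619] [[-0.1, -0.2], [0.1, -0.2], [0.3, 0.6], [-0.2, -0.1], [-0.1, -0.0]]
[[0.521, 0.015, 0.121], [0.466, -0.024, 0.121], [0.461, -0.092, 0.121], [0.509, -0.139, 0.121], [0.577, -0.132, 0.121]]
ramekin [199.0, 214.4, 229.4, 248.1] [[0.475, 0.079, 0.108]]
ramekin [230.4, 165.6, 321.0, 257.1] [[0.535, -0.064, 0.108]]
dip_tub [319.6, 193.0, 355.6, 214.7] [[0.578, -0.207, 0.093]]
dip_tub [297.9, 190.9, 315.7, 205.7] [[0.582, -0.135, 0.093]]
table_fork [262.7, 257.3, 322.4, 277.5] [[0.416, -0.118, 0.06]]
table_fork [277.8, 235.4, 293.4, 257.1] [[0.465, -0.095, 0.06]]
scene [ 0.5318 -0.0704  0.3685] [[0.3, -0.4], [1.5, 1.3], [-0.1, -0.2], [-0.7, -0.4], [-1.0, -0.1]]
[[0.516, 0.008, 0.121], [0.462, -0.032, 0.121], [0.457, -0.099, 0.121], [0.506, -0.146, 0.121], [0.573, -0.139, 0.121]]
ramekin [185.0, 184.3, 208.3, 215.0] [[0.464, 0.06, 0.108]]
dip_tub [290.3, 227.2, 317.1, 254.1] [[0.57, -0.216, 0.093]]
table_fork [205.0, 246.9, 260.2, 273.1] [[0.419, -0.13, 0.06]]
```

Request:
servo_tool([
  {"dx":20,"dy":-38,"dz":10,"fingers":1},
  {"dx":20,"dy":-38,"dz":10,"fingers":1},
  {"dx":20,"dy":-38,"dz":10,"fingers":1},
  {"dx":20,"dy":-38,"dz":10,"fingers":1},
  {"dx":20,"dy":-38,"dz":10,"fingers":1},
  {"dx":20,"dy":-38,"dz":10,"fingers":1},
  {"dx":20,"dy":-38,"dz":10,"fingers":1},
  {"dx":20,"dy":-38,"dz":10,"fingers":1},
], newtons=20)

```text
invalid input at $.deltas[0]: expected keys dx, dy, dz, rx, ry, rz, fingers
```

Request:
servo_tool([
  {"dx":20,"dy":-38,"dz":0,"fingers":1},
  {"dx":20,"dy":-38,"dz":0,"fingers":1},
  {"dx":20,"dy":-38,"dz":0,"fingers":1},
  {"dx":20,"dy":-38,"dz":0,"fingers":1},
  {"dx":20,"dy":-38,"dz":0,"fingers":1},
  {"dx":20,"dy":-38,"dz":0,"fingers":1},
  {"dx":10,"dy":-38,"dz":0,"fingers":1},
  {"dx":0,"dy":0,"dz":0,"fingers":1},
])

```text
invalid input at $.deltas[0]: expected keys dx, dy, dz, rx, ry, rz, fingers
```

```bash
python3 - <<'E'
from workcell import env, read_camera, job, cut_out
import cv2,numpy as np
s=env.get_state();print({k:np.round(v,3).tolist() for k,v in s.items()})
r=read_camera("wrist");cv2.imwrite("pics/w1.png",cv2.resize(r["img"][:,:,::-1],(768,576),interpolation=cv2.INTER_CUBIC))
print(r["intrinsics"].round(2).tolist(),np.round(r["hand_eye"],4).tolist())
print([(round(d["confidence"],2),np.round(d["extent"]).tolist(),np.round(np.argwhere(d["region"]).mean(0)[::-1],1).tolist()) for d in cut_out("catch_1_top","wrist")][:7])
E
```

```text
{'clock': 1.0, 'joint_pos': [1.105, 0.313, 0.046, 1.304, -0.0, 1.431], 'qvel': [0.0, 0.002, 0.001, -0.002, 0.001, -0.002], 'tau': [0.0, -48.047, 29.882, 0.0, -0.0, 0.0], 'tcp_pos': [0.184, 0.545, 0.304], 'orientation': [0.0, 0.162, 0.987, 0.0], 'wrist_force': [0.445, 0.632, 0.263], 'ft_torque': [0.028, 0.038, 0.031], 'finger_gap': 0.085}
[[306.32, 0.0, 258.51], [0.0, 306.32, 194.03], [0.0, 0.0, 1.0]] [[0.0002, -0.9508, -0.3099, 0.079], [1.0, -0.0001, 0.0007, -0.001], [-0.0007, -0.3099, 0.9508, -0.0702], [0.0, 0.0, 0.0, 1.0]]
[]
```

View pics/w1.png

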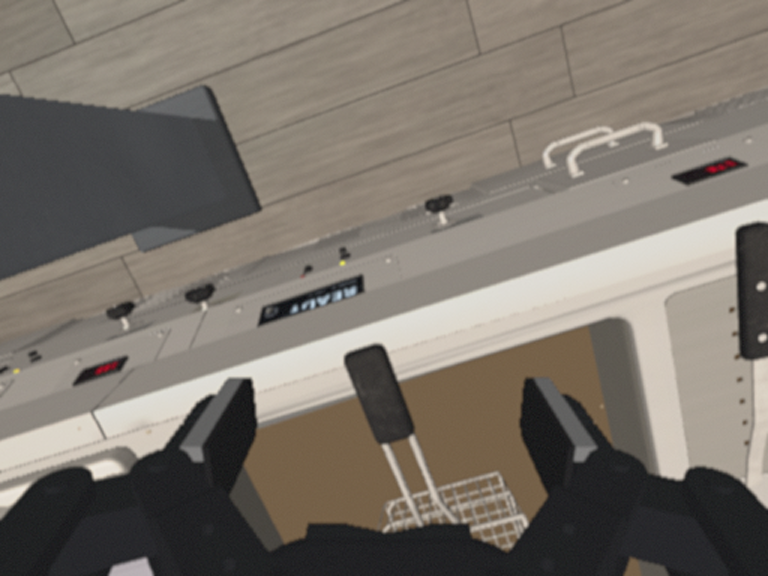

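The wrist view shows the bench front with the open jaws at the lower left and right, because the moves were refused for missing keys. I'll resend them with every key.

Request:
servo_tool([
  {"dx":20,"dy":-38,"dz":10,"rx":0,"ry":0,"rz":0,"fingers":1},
  {"dx":20,"dy":-38,"dz":10,"rx":0,"ry":0,"rz":0,"fingers":1},
  {"dx":20,"dy":-38,"dz":10,"rx":0,"ry":0,"rz":0,"fingers":1},
  {"dx":20,"dy":-38,"dz":10,"rx":0,"ry":0,"rz":0,"fingers":1},
  {"dx":20,"dy":-38,"dz":10,"rx":0,"ry":0,"rz":0,"fingers":1},
  {"dx":20,"dy":-38,"dz":10,"rx":0,"ry":0,"rz":0,"fingers":1},
  {"dx":20,"dy":-38,"dz":10,"rx":0,"ry":0,"rz":0,"fingers":1},
  {"dx":20,"dy":-38,"dz":10,"rx":0,"ry":0,"rz":0,"fingers":1},
], newtons=20)

```text
clock: 1.9
tcp_pos: [0.3444, 0.2392, 0.3846]
orientation: [0.0, 0.162, 0.987, 0.0]
wrist_force: [0.9, 0.4, 0.9]
finger_gap: -0.0001
```

Request:
servo_tool([
  {"dx":20,"dy":-38,"dz":0,"rx":0,"ry":0,"rz":0,"fingers":1},
  {"dx":20,"dy":-38,"dz":0,"rx":0,"ry":0,"rz":0,"fingers":1},
  {"dx":20,"dy":-38,"dz":0,"rx":0,"ry":0,"rz":0,"fingers":1},
  {"dx":20,"dy":-38,"dz":0,"rx":0,"ry":0,"rz":0,"fingers":1},
  {"dx":20,"dy":-38,"dz":0,"rx":0,"ry":0,"rz":0,"fingers":1},
  {"dx":20,"dy":-38,"dz":0,"rx":0,"ry":0,"rz":0,"fingers":1},
  {"dx":20,"dy":-38,"dz":0,"rx":0,"ry":0,"rz":0,"fingers":1},
  {"dx":0,"dy":0,"dz":0,"rx":0,"ry":0,"rz":0,"fingers":1},
])

```text
clock: 2.7
tcp_pos: [0.4861, -0.0293, 0.3831]
orientation: [0.0, 0.165, 0.986, -0.001]
wrist_force: [-0.3, 0.8, -0.6]
finger_gap: -0.0003
```

```bash
python3 - <<'E'
from workcell import env, read_camera, job, cut_out
import cv2,numpy as np
s=env.get_state();print({k:np.round(v,4).tolist() for k,v in s.items()})
r=read_camera("wrist");cv2.imwrite("pics/w2.png",cv2.resize(r["img"][:,:,::-1],(768,576),interpolation=cv2.INTER_CUBIC))
print([(round(d["confidence"],2),np.round(d["extent"]).tolist(),np.round(np.argwhere(d["region"]).mean(0)[::-1],1).tolist()) for d in cut_out("catch_1_top","wrist")][:7])
E
```

```text
{'clock': 2.7, 'joint_pos': [-0.2247, 0.1295, 0.0039, 1.4445, -0.001, 0.1067], 'qvel': [0.0647, -0.0362, -0.0383, 0.0432, 0.0339, 0.0513], 'tau': [-1.3225, -37.2757, 31.0996, -0.377, -0.2414, -0.4065], 'tcp_pos': [0.4861, -0.0293, 0.3831], 'orientation': [0.0003, 0.165, 0.9863, -0.0005], 'wrist_force': [-0.3285, 0.8089, -0.6336], 'ft_torque': [0.0197, -0.0315, 0.0028], 'finger_gap': -0.0003}
[(0.63, [288.0, 166.0, 326.0, 199.0], [305.1, 183.6])]
```

View pics/w2.png

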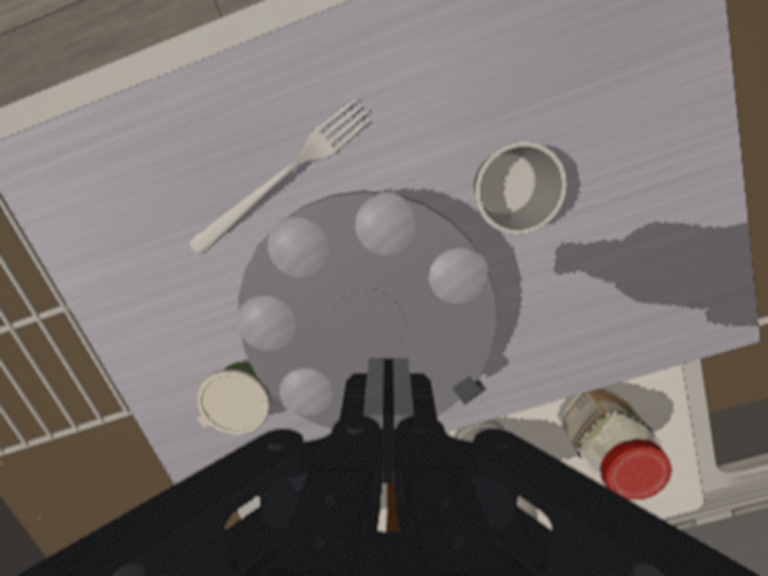

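The close view shows all five domes: catch 1 at (458,275), then (385,224), (297,246), (265,322) and catch 5 at (306,392). The shut fingertips are near (388,375).

```bash
python3 - <<'E'
from h import *
from workcell import read_camera,env
from scipy.spatial.transform import Rotation as R
r=read_camera("wrist");K=r["intrinsics"];H=r["hand_eye"]
T=np.eye(4);T[:3,:3]=R.from_quat([0.165,0.9863,-0.0005,0.0003]).as_matrix();T[:3,3]=[0.4861,-0.0293,0.3831]
E=T@H
uv=np.array([(458,275),(385,224),(297,246),(265,322),(306,392)])/1.5
p,f=fit(uv,K,E);print(p.round(4),f.round(1).tolist());print(model(p).round(3).tolist())
# tip pixel z
print(proj((T@[0,0,.073,1])[None,:3],K,E)*1.5)
print("jar/bottles",back(np.array([[636,470]])/1.5,K,E,.11))
s=env.get_state();print(s["tcp_pos"],s["clock"])
c=p[:2]
for a in(45,80,105,130,155,180,205,230,255,280,300):
    t=np.radians(a)+p[2];print(a,(c+.08*np.array([np.cos(t),np.sin(t)])).round(4))
E
```

```text
[ 0.5337 -0.0636  0.3603] [[0.6, -0.1], [0.4, -0.7], [-0.1, 0.0], [-0.4, 0.7], [-0.6, 0.4]]
[[0.519, 0.015, 0.121], [0.464, -0.024, 0.121], [0.459, -0.092, 0.121], [0.507, -0.139, 0.121], [0.575, -0.132, 0.121]]
[[390.26286309 378.92039202]]
jar/bottles [[0.75011828 0.11521953 0.11      ]]
[ 0.48374673 -0.02517603  0.38376294] 2.85
45 [0.5667 0.0092]
80 [0.519 0.015]
105 [0.4871 0.0014]
130 [ 0.464  -0.0244]
155 [ 0.454  -0.0576]
180 [ 0.4589 -0.0919]
205 [ 0.4778 -0.1208]
230 [ 0.5072 -0.1391]
255 [ 0.5416 -0.1433]
280 [ 0.5745 -0.1325]
300 [ 0.5956 -0.1144]
```

Request:
servo_tool([
  {"dx":28,"dy":12,"dz":0,"rx":0,"ry":0,"rz":0,"fingers":1},
  {"dx":28,"dy":11,"dz":0,"rx":0,"ry":0,"rz":0,"fingers":1},
  {"dx":27,"dy":11,"dz":-10,"rx":0,"ry":0,"rz":0,"fingers":1},
  {"dx":0,"dy":0,"dz":-40,"rx":0,"ry":0,"rz":0,"fingers":1},
  {"dx":0,"dy":0,"dz":-40,"rx":0,"ry":0,"rz":0,"fingers":1},
  {"dx":0,"dy":0,"dz":-40,"rx":0,"ry":0,"rz":0,"fingers":1},
  {"dx":0,"dy":0,"dz":-40,"rx":0,"ry":0,"rz":0,"fingers":1},
  {"dx":0,"dy":0,"dz":-10,"rx":0,"ry":0,"rz":0,"fingers":1},
])

```text
clock: 3.65
tcp_pos: [0.5637, 0.0109, 0.1999]
orientation: [-0.004, 0.161, 0.987, -0.0]
wrist_force: [0.1, 0.9, 0.6]
finger_gap: 0.0004
```

Request:
servo_tool([
  {"dx":0,"dy":0,"dz":0,"rx":0,"ry":0,"rz":0,"fingers":1},
  {"dx":0,"dy":0,"dz":0,"rx":0,"ry":0,"rz":0,"fingers":1},
])

```text
clock: 3.85
tcp_pos: [0.5679, 0.0094, 0.206]
orientation: [0.001, 0.162, 0.987, 0.0]
wrist_force: [1.2, 0.3, -0.1]
finger_gap: -0.0
```

Request:
servo_tool([
  {"dx":0,"dy":0,"dz":-4,"rx":0,"ry":0,"rz":0,"fingers":1},
  {"dx":0,"dy":0,"dz":-4,"rx":0,"ry":0,"rz":0,"fingers":1},
  {"dx":0,"dy":0,"dz":-2,"rx":0,"ry":0,"rz":0,"fingers":1},
  {"dx":0,"dy":0,"dz":-1,"rx":0,"ry":0,"rz":0,"fingers":1},
  {"dx":0,"dy":0,"dz":0,"rx":0,"ry":0,"rz":0,"fingers":1},
  {"dx":0,"dy":0,"dz":0,"rx":0,"ry":0,"rz":0,"fingers":1},
])

```text
clock: 4.45
tcp_pos: [0.5671, 0.0087, 0.1929]
orientation: [-0.0, 0.162, 0.987, 0.0]
wrist_force: [0.3, -0.1, 0.5]
finger_gap: -0.0003
```

Request:
servo_tool([
  {"dx":0,"dy":0,"dz":-1,"rx":0,"ry":0,"rz":0,"fingers":1},
  {"dx":0,"dy":0,"dz":0,"rx":0,"ry":0,"rz":0,"fingers":1},
])

```text
clock: 4.65
tcp_pos: [0.567, 0.0088, 0.1918]
orientation: [-0.0, 0.162, 0.987, 0.0]
wrist_force: [-0.6, 0.7, -0.4]
finger_gap: -0.0003
```

Request:
servo_tool([
  {"dx":0,"dy":0,"dz":-1,"rx":0,"ry":0,"rz":0,"fingers":1},
  {"dx":0,"dy":0,"dz":0,"rx":0,"ry":0,"rz":0,"fingers":1},
])

```text
clock: 4.85
tcp_pos: [0.567, 0.0088, 0.1908]
orientation: [-0.0, 0.162, 0.987, 0.0]
wrist_force: [-1.1, 0.7, 0.3]
finger_gap: 0.0002
```

Request:
servo_tool([
  {"dx":0,"dy":0,"dz":-1,"rx":0,"ry":0,"rz":0,"fingers":1},
  {"dx":0,"dy":0,"dz":0,"rx":0,"ry":0,"rz":0,"fingers":1},
])

```text
clock: 5.05
tcp_pos: [0.567, 0.0088, 0.1898]
orientation: [-0.0, 0.162, 0.987, 0.0]
wrist_force: [0.2, -0.4, -0.0]
finger_gap: -0.0
```

Request:
servo_tool([
  {"dx":0,"dy":0,"dz":-0.5,"rx":0,"ry":0,"rz":0,"fingers":1},
  {"dx":0,"dy":0,"dz":0,"rx":0,"ry":0,"rz":0,"fingers":1},
])

```text
clock: 5.25
tcp_pos: [0.567, 0.0088, 0.1893]
orientation: [-0.0, 0.162, 0.987, 0.0]
wrist_force: [0.1, 0.2, -0.9]
finger_gap: -0.0
```

Request:
servo_tool([
  {"dx":0,"dy":0,"dz":-0.5,"rx":0,"ry":0,"rz":0,"fingers":1},
  {"dx":0,"dy":0,"dz":0,"rx":0,"ry":0,"rz":0,"fingers":1},
])

```text
clock: 5.45
tcp_pos: [0.5671, 0.0088, 0.1889]
orientation: [-0.0, 0.162, 0.987, 0.0]
wrist_force: [-0.6, -0.3, -0.3]
finger_gap: 0.0003
```

Request:
servo_tool([
  {"dx":0,"dy":0,"dz":-0.5,"rx":0,"ry":0,"rz":0,"fingers":1},
  {"dx":0,"dy":0,"dz":0,"rx":0,"ry":0,"rz":0,"fingers":1},
])

```text
clock: 5.65
tcp_pos: [0.5671, 0.0088, 0.1887]
orientation: [0.0, 0.162, 0.987, 0.0]
wrist_force: [0.4, 0.2, 2.2]
finger_gap: 0.0001
```

Request:
servo_tool([
  {"dx":0,"dy":0,"dz":-0.3,"rx":0,"ry":0,"rz":0,"fingers":1},
  {"dx":0,"dy":0,"dz":0,"rx":0,"ry":0,"rz":0,"fingers":1},
])

```text
clock: 5.85
tcp_pos: [0.5671, 0.0088, 0.1887]
orientation: [0.0, 0.162, 0.987, 0.0]
wrist_force: [-0.9, 0.4, 4.9]
finger_gap: 0.0001
```

Lid contact is at TCP z = 0.1887, with a stiffness of about 9 N/mm. I'll ease off to about 2–3 N and stroke along the arc.

```bash
python3 - <<'E'
import numpy as np
c=np.array([.534,-.0635]);a=np.radians(65.5+4*np.arange(65))
P=np.round(1e4*(c+.08*np.c_[np.cos(a),np.sin(a)]))/10;D=np.diff(P,axis=0).round(1)
for k in range(0,64,8):print(k//8,D[k:k+8].tolist(),"end",P[k+8],"catch ang",round(65.5+4*(k+8)-20.6))
E
```

```text
0 [[-5.2, 2.1], [-5.3, 1.8], [-5.4, 1.4], [-5.5, 1.0], [-5.5, 0.7], [-5.6, 0.2], [-5.6, -0.1], [-5.5, -0.6]] end [523.6  15.8] catch ang 77
1 [[-5.5, -0.9], [-5.5, -1.3], [-5.3, -1.7], [-5.2, -2.0], [-5.0, -2.4], [-4.9, -2.8], [-4.7, -3.1], [-4.4, -3.4]] end [483.1  -1.8] catch ang 109
2 [[-4.2, -3.7], [-3.9, -4.0], [-3.6, -4.2], [-3.3, -4.5], [-3.0, -4.7], [-2.7, -4.9], [-2.3, -5.1], [-2.0, -5.2]] end [458.1 -38.1] catch ang 141
3 [[-1.6, -5.4], [-1.2, -5.4], [-0.8, -5.5], [-0.4, -5.6], [-0.1, -5.6], [0.4, -5.6], [0.7, -5.5], [1.1, -5.5]] end [456.2 -82.2] catch ang 173
4 [[1.5, -5.4], [1.9, -5.2], [2.2, -5.1], [2.6, -5.0], [2.9, -4.8], [3.2, -4.5], [3.6, -4.3], [3.8, -4.1]] end [ 477.9 -120.6] catch ang 205
5 [[4.1, -3.7], [4.4, -3.5], [4.6, -3.2], [4.8, -2.8], [5.0, -2.5], [5.2, -2.1], [5.3, -1.8], [5.4, -1.4]] end [ 516.7 -141.6] catch ang 237
6 [[5.5, -1.0], [5.5, -0.7], [5.6, -0.2], [5.6, 0.1], [5.5, 0.6], [5.5, 0.9], [5.5, 1.3], [5.3, 1.7]] end [ 560.7 -138.9] catch ang 269
7 [[5.2, 2.0], [5.0, 2.4], [4.9, 2.8], [4.7, 3.1], [4.4, 3.4], [4.2, 3.7], [3.9, 4.0], [3.6, 4.2]] end [ 596.6 -113.3] catch ang 301
```

Request:
servo_tool([
  {"dx":-5.2,"dy":2.1,"dz":0.2,"rx":0,"ry":0,"rz":0,"fingers":1},
  {"dx":-5.3,"dy":1.8,"dz":0,"rx":0,"ry":0,"rz":0,"fingers":1},
  {"dx":-5.4,"dy":1.4,"dz":0,"rx":0,"ry":0,"rz":0,"fingers":1},
  {"dx":-5.5,"dy":1.0,"dz":0,"rx":0,"ry":0,"rz":0,"fingers":1},
])

```text
clock: 6.25
tcp_pos: [0.5463, 0.0151, 0.1889]
orientation: [0.001, 0.162, 0.987, 0.0]
wrist_force: [5.2, -1.1, 3.3]
finger_gap: 0.0
```

Request:
servo_tool([
  {"dx":-5.5,"dy":0.7,"dz":0,"rx":0,"ry":0,"rz":0,"fingers":1},
  {"dx":-5.6,"dy":0.2,"dz":0,"rx":0,"ry":0,"rz":0,"fingers":1},
  {"dx":-5.6,"dy":-0.1,"dz":0,"rx":0,"ry":0,"rz":0,"fingers":1},
  {"dx":-5.5,"dy":-0.6,"dz":0,"rx":0,"ry":0,"rz":0,"fingers":1},
])

```text
clock: 6.65
tcp_pos: [0.5233, 0.0154, 0.1887]
orientation: [0.0, 0.162, 0.987, 0.0]
wrist_force: [4.0, 0.7, 4.5]
finger_gap: 0.0002
```

Request:
servo_tool([
  {"dx":-5.5,"dy":-0.9,"dz":0,"rx":0,"ry":0,"rz":0,"fingers":1},
  {"dx":-5.5,"dy":-1.3,"dz":0,"rx":0,"ry":0,"rz":0,"fingers":1},
  {"dx":-5.3,"dy":-1.7,"dz":0,"rx":0,"ry":0,"rz":0,"fingers":1},
  {"dx":-5.2,"dy":-2.0,"dz":0,"rx":0,"ry":0,"rz":0,"fingers":1},
  {"dx":-5.0,"dy":-2.4,"dz":0,"rx":0,"ry":0,"rz":0,"fingers":1},
  {"dx":-4.9,"dy":-2.8,"dz":0,"rx":0,"ry":0,"rz":0,"fingers":1},
  {"dx":-4.7,"dy":-3.1,"dz":0,"rx":0,"ry":0,"rz":0,"fingers":1},
  {"dx":-4.4,"dy":-3.4,"dz":0,"rx":0,"ry":0,"rz":0,"fingers":1},
])

```text
clock: 7.45
tcp_pos: [0.4828, -0.0019, 0.1886]
orientation: [0.0, 0.162, 0.987, 0.001]
wrist_force: [3.4, 3.6, 6.1]
finger_gap: 0.0001
```

```bash
python3 - <<'E'
from workcell import env, read_camera
import cv2
r=read_camera("top");i=r["img"][:,:,::-1][150:270,190:350];r=read_camera("scene");j=r["img"][:,:,::-1][150:270,170:330]
cv2.imwrite("pics/m1.png",cv2.resize(cv2.hconcat([i,j]),(800,300),interpolation=cv2.INTER_CUBIC))
E
```

```text
(no output)
```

View pics/m1.png

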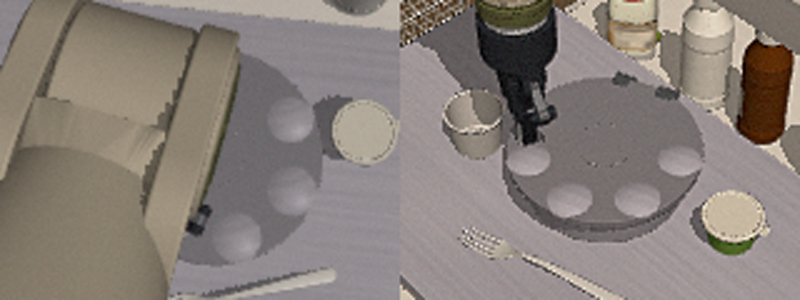

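In the scene half, catch 1 is flush and no longer shows. The tip is at the edge of catch 2, near (530,140). The container and its neighbours look unmoved. I'll continue slightly lighter.

Request:
servo_tool([
  {"dx":-4.2,"dy":-3.7,"dz":0.1,"rx":0,"ry":0,"rz":0,"fingers":1},
  {"dx":-3.9,"dy":-4.0,"dz":0,"rx":0,"ry":0,"rz":0,"fingers":1},
  {"dx":-3.6,"dy":-4.2,"dz":0,"rx":0,"ry":0,"rz":0,"fingers":1},
  {"dx":-3.3,"dy":-4.5,"dz":0,"rx":0,"ry":0,"rz":0,"fingers":1},
  {"dx":-3.0,"dy":-4.7,"dz":0,"rx":0,"ry":0,"rz":0,"fingers":1},
  {"dx":-2.7,"dy":-4.9,"dz":0,"rx":0,"ry":0,"rz":0,"fingers":1},
  {"dx":-2.3,"dy":-5.1,"dz":0,"rx":0,"ry":0,"rz":0,"fingers":1},
  {"dx":-2.0,"dy":-5.2,"dz":0,"rx":0,"ry":0,"rz":0,"fingers":1},
])

```text
clock: 8.35
tcp_pos: [0.4573, -0.0375, 0.1886]
orientation: [-0.0, 0.162, 0.987, 0.002]
wrist_force: [1.9, 5.3, 6.9]
finger_gap: -0.0001
```

Request:
servo_tool([
  {"dx":-1.6,"dy":-5.4,"dz":0,"rx":0,"ry":0,"rz":0,"fingers":1},
  {"dx":-1.2,"dy":-5.4,"dz":0,"rx":0,"ry":0,"rz":0,"fingers":1},
  {"dx":-0.8,"dy":-5.5,"dz":0,"rx":0,"ry":0,"rz":0,"fingers":1},
  {"dx":-0.4,"dy":-5.6,"dz":0,"rx":0,"ry":0,"rz":0,"fingers":1},
  {"dx":-0.1,"dy":-5.6,"dz":0,"rx":0,"ry":0,"rz":0,"fingers":1},
  {"dx":0.4,"dy":-5.6,"dz":0,"rx":0,"ry":0,"rz":0,"fingers":1},
  {"dx":0.7,"dy":-5.5,"dz":0,"rx":0,"ry":0,"rz":0,"fingers":1},
  {"dx":1.1,"dy":-5.5,"dz":0,"rx":0,"ry":0,"rz":0,"fingers":1},
])

```text
clock: 9.15
tcp_pos: [0.4542, -0.0801, 0.1886]
orientation: [-0.002, 0.161, 0.987, 0.003]
wrist_force: [-1.6, 9.7, 13.2]
finger_gap: 0.0002
```

Vertical force rose to 13 N, so I ease off in place.

Request:
servo_tool([
  {"dx":0,"dy":0,"dz":0.5,"rx":0,"ry":0,"rz":0,"fingers":1},
  {"dx":0,"dy":0,"dz":0,"rx":0,"ry":0,"rz":0,"fingers":1},
])

```text
clock: 9.35
tcp_pos: [0.4544, -0.0815, 0.1886]
orientation: [-0.002, 0.162, 0.987, 0.001]
wrist_force: [-0.6, 3.6, 8.2]
finger_gap: -0.0002
```

```bash
python3 - <<'E'
from workcell import env, read_camera
import cv2,numpy as np
s=env.get_state();print({k:np.round(s[k],4).tolist() for k in("tcp_pos","orientation","wrist_force","ft_torque")})
r=read_camera("scene");j=r["img"][:,:,::-1][150:280,170:340]
cv2.imwrite("pics/m2.png",cv2.resize(j,(680,520),interpolation=cv2.INTER_CUBIC))
E
```

```text
{'tcp_pos': [0.4544, -0.0815, 0.1886], 'orientation': [-0.0015, 0.162, 0.9868, 0.0014], 'wrist_force': [-0.5714, 3.5621, 8.2117], 'ft_torque': [0.8019, 0.0096, 0.0099]}
```

View pics/m2.png

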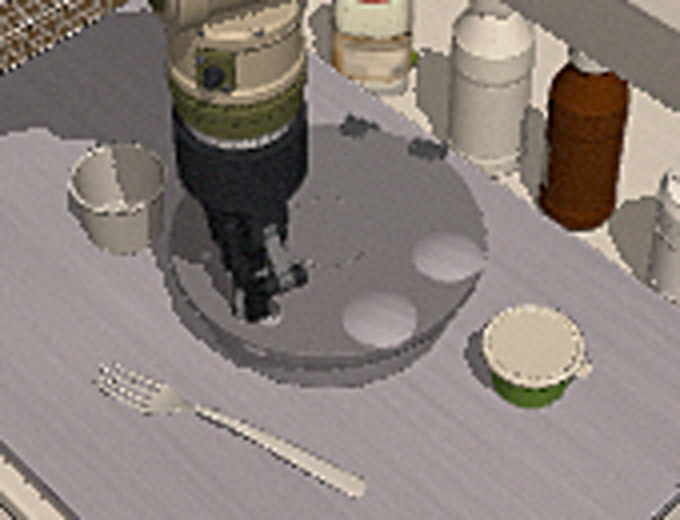

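Catches 1–2 appear flush and the tip is on catch 3. Catches 4 (380,320) and 5 (450,258) are still up, and the surroundings look undisturbed.

Request:
servo_tool([
  {"dx":1.5,"dy":-5.4,"dz":0.2,"rx":0,"ry":0,"rz":0,"fingers":1},
  {"dx":1.9,"dy":-5.2,"dz":0.1,"rx":0,"ry":0,"rz":0,"fingers":1},
  {"dx":2.2,"dy":-5.1,"dz":0,"rx":0,"ry":0,"rz":0,"fingers":1},
  {"dx":2.6,"dy":-5.0,"dz":0,"rx":0,"ry":0,"rz":0,"fingers":1},
])

```text
clock: 9.8
tcp_pos: [0.4617, -0.1016, 0.1886]
orientation: [-0.003, 0.162, 0.987, 0.002]
wrist_force: [-2.6, 5.6, 9.5]
finger_gap: 0.0002
```

Request:
servo_tool([
  {"dx":2.9,"dy":-4.8,"dz":0,"rx":0,"ry":0,"rz":0,"fingers":1},
  {"dx":3.2,"dy":-4.5,"dz":0,"rx":0,"ry":0,"rz":0,"fingers":1},
])

```text
clock: 10.0
tcp_pos: [0.4674, -0.1106, 0.1886]
orientation: [-0.003, 0.162, 0.987, 0.002]
wrist_force: [-3.6, 7.4, 12.3]
finger_gap: -0.0001
```

Request:
servo_tool([
  {"dx":3.6,"dy":-4.3,"dz":0.7,"rx":0,"ry":0,"rz":0,"fingers":1},
  {"dx":3.8,"dy":-4.1,"dz":0.2,"rx":0,"ry":0,"rz":0,"fingers":1},
])

```text
clock: 10.2
tcp_pos: [0.4763, -0.1208, 0.1891]
orientation: [-0.002, 0.162, 0.987, 0.0]
wrist_force: [0.3, -0.1, -0.7]
finger_gap: 0.0
```

Request:
servo_tool([
  {"dx":4.1,"dy":-3.7,"dz":0.1,"rx":0,"ry":0,"rz":0,"fingers":1},
  {"dx":4.4,"dy":-3.5,"dz":0.1,"rx":0,"ry":0,"rz":0,"fingers":1},
])

```text
clock: 10.4
tcp_pos: [0.4854, -0.1282, 0.1897]
orientation: [-0.001, 0.162, 0.987, 0.0]
wrist_force: [-3.5, 2.6, 2.7]
finger_gap: -0.0002
```

Request:
servo_tool([
  {"dx":4.6,"dy":-3.2,"dz":-0.5,"rx":0,"ry":0,"rz":0,"fingers":1},
  {"dx":4.8,"dy":-2.8,"dz":-0.4,"rx":0,"ry":0,"rz":0,"fingers":1},
])

```text
clock: 10.6
tcp_pos: [0.4956, -0.1344, 0.1892]
orientation: [-0.001, 0.162, 0.987, 0.0]
wrist_force: [-1.8, 1.1, 1.7]
finger_gap: -0.0
```

Request:
servo_tool([
  {"dx":5.0,"dy":-2.5,"dz":0,"rx":0,"ry":0,"rz":0,"fingers":1},
  {"dx":5.2,"dy":-2.1,"dz":0,"rx":0,"ry":0,"rz":0,"fingers":1},
])

```text
clock: 10.8
tcp_pos: [0.5067, -0.1394, 0.1896]
orientation: [0.001, 0.162, 0.987, -0.0]
wrist_force: [0.9, 0.1, 0.6]
finger_gap: 0.0001
```

I'm at catch 4's crown but about 0.9 mm high, so I press down gently here before going on.

Request:
servo_tool([
  {"dx":0,"dy":0,"dz":-0.6,"rx":0,"ry":0,"rz":0,"fingers":1},
  {"dx":0,"dy":0,"dz":0,"rx":0,"ry":0,"rz":0,"fingers":1},
])

```text
clock: 11.0
tcp_pos: [0.5069, -0.1394, 0.1892]
orientation: [0.001, 0.162, 0.987, -0.0]
wrist_force: [0.9, -0.4, 2.1]
finger_gap: -0.0001
```

Request:
servo_tool([
  {"dx":0,"dy":0,"dz":-0.4,"rx":0,"ry":0,"rz":0,"fingers":1},
  {"dx":0,"dy":0,"dz":0,"rx":0,"ry":0,"rz":0,"fingers":1},
])

```text
clock: 11.2
tcp_pos: [0.5062, -0.1391, 0.1888]
orientation: [0.001, 0.162, 0.987, -0.0]
wrist_force: [2.2, -0.4, 1.9]
finger_gap: -0.0003
```

Request:
servo_tool([
  {"dx":0,"dy":0,"dz":-0.3,"rx":0,"ry":0,"rz":0,"fingers":1},
  {"dx":0,"dy":0,"dz":0,"rx":0,"ry":0,"rz":0,"fingers":1},
])

```text
clock: 11.4
tcp_pos: [0.5062, -0.1391, 0.1887]
orientation: [0.001, 0.162, 0.987, -0.0]
wrist_force: [0.8, -0.5, 4.6]
finger_gap: 0.0
```

Request:
servo_tool([
  {"dx":3,"dy":-1,"dz":0,"rx":0,"ry":0,"rz":0,"fingers":1},
  {"dx":5.4,"dy":-1.4,"dz":0,"rx":0,"ry":0,"rz":0,"fingers":1},
])

```text
clock: 11.6
tcp_pos: [0.5102, -0.14, 0.1886]
orientation: [-0.004, 0.162, 0.987, 0.0]
wrist_force: [-14.0, 3.6, 20.0]
finger_gap: 0.0001
```

Force spiked to 20 N; unload at once.

Request:
servo_tool([
  {"dx":0,"dy":0,"dz":0.8,"rx":0,"ry":0,"rz":0,"fingers":1},
  {"dx":0,"dy":0,"dz":0,"rx":0,"ry":0,"rz":0,"fingers":1},
])

```text
clock: 11.8
tcp_pos: [0.5133, -0.1408, 0.1887]
orientation: [-0.001, 0.162, 0.987, 0.0]
wrist_force: [-2.8, 0.8, 5.2]
finger_gap: -0.0001
```

```bash
python3 - <<'E'
from workcell import env, read_camera
import cv2,numpy as np
s=env.get_state();print({k:np.round(s[k],4).tolist() for k in("tcp_pos","orientation","wrist_force","ft_torque")})
r=read_camera("scene");j=r["img"][:,:,::-1][150:280,170:340]
cv2.imwrite("pics/m3.png",cv2.resize(j,(680,520),interpolation=cv2.INTER_CUBIC))
E
```

```text
{'tcp_pos': [0.5133, -0.1408, 0.1887], 'orientation': [-0.0011, 0.1622, 0.9868, 0.0003], 'wrist_force': [-2.8085, 0.8007, 5.2035], 'ft_torque': [0.1934, 0.5274, 0.0237]}
```

View pics/m3.png

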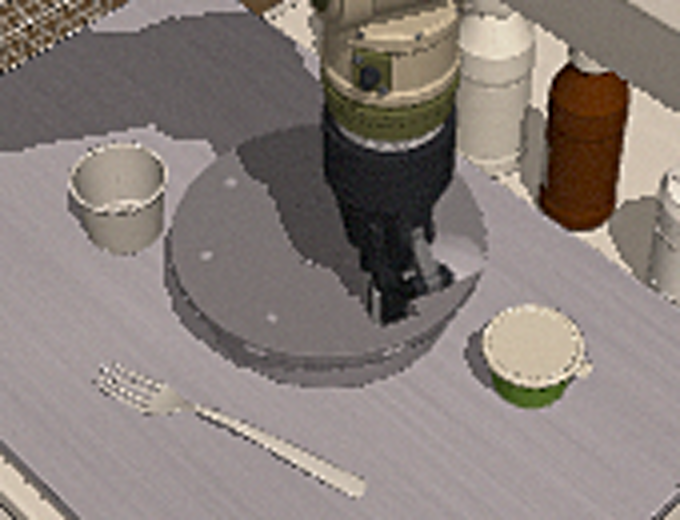

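Catches 1–3 are flush, with only tiny highlights at (230,182), (207,255) and (272,318). The container outline is where it was. I'll go on lighter and in smaller calls.

Request:
servo_tool([
  {"dx":4,"dy":-1,"dz":0.5,"rx":0,"ry":0,"rz":0,"fingers":1},
  {"dx":4,"dy":-0.7,"dz":0.1,"rx":0,"ry":0,"rz":0,"fingers":1},
])

```text
clock: 12.05
tcp_pos: [0.5225, -0.143, 0.1891]
orientation: [-0.0, 0.162, 0.987, 0.0]
wrist_force: [0.7, -0.5, -0.5]
finger_gap: 0.0003
```

Request:
servo_tool([
  {"dx":4,"dy":-0.5,"dz":0,"rx":0,"ry":0,"rz":0,"fingers":1},
  {"dx":4,"dy":-0.3,"dz":0,"rx":0,"ry":0,"rz":0,"fingers":1},
])

```text
clock: 12.25
tcp_pos: [0.5308, -0.1439, 0.1892]
orientation: [-0.0, 0.162, 0.987, 0.0]
wrist_force: [-0.8, -0.3, 0.5]
finger_gap: -0.0001
```

Request:
servo_tool([
  {"dx":4.5,"dy":0,"dz":0,"rx":0,"ry":0,"rz":0,"fingers":1},
  {"dx":4.5,"dy":0.3,"dz":0,"rx":0,"ry":0,"rz":0,"fingers":1},
  {"dx":4.5,"dy":0.6,"dz":-0.2,"rx":0,"ry":0,"rz":0,"fingers":1},
])

```text
clock: 12.55
tcp_pos: [0.5442, -0.1429, 0.1893]
orientation: [0.0, 0.162, 0.987, 0.0]
wrist_force: [-0.5, -1.0, -0.6]
finger_gap: 0.0002
```

Request:
servo_tool([
  {"dx":4.5,"dy":0.9,"dz":-0.1,"rx":0,"ry":0,"rz":0,"fingers":1},
  {"dx":4.5,"dy":1.2,"dz":0,"rx":0,"ry":0,"rz":0,"fingers":1},
])

```text
clock: 12.75
tcp_pos: [0.5522, -0.1408, 0.1891]
orientation: [-0.001, 0.162, 0.987, -0.0]
wrist_force: [-3.2, -0.7, 2.5]
finger_gap: 0.0
```

Request:
servo_tool([
  {"dx":4.4,"dy":1.5,"dz":0,"rx":0,"ry":0,"rz":0,"fingers":1},
  {"dx":4.3,"dy":1.7,"dz":0,"rx":0,"ry":0,"rz":0,"fingers":1},
])

```text
clock: 12.95
tcp_pos: [0.5618, -0.1376, 0.1894]
orientation: [0.0, 0.162, 0.987, -0.0]
wrist_force: [-2.0, -1.0, 3.3]
finger_gap: 0.0003
```

Request:
servo_tool([
  {"dx":4.2,"dy":1.9,"dz":-0.2,"rx":0,"ry":0,"rz":0,"fingers":1},
  {"dx":4.1,"dy":2.0,"dz":-0.2,"rx":0,"ry":0,"rz":0,"fingers":1},
  {"dx":4,"dy":2.1,"dz":-0.1,"rx":0,"ry":0,"rz":0,"fingers":1},
])

```text
clock: 13.25
tcp_pos: [0.5744, -0.1315, 0.1889]
orientation: [0.0, 0.162, 0.987, 0.0]
wrist_force: [-2.0, -0.7, 2.6]
finger_gap: 0.0
```

Request:
servo_tool([
  {"dx":0,"dy":0,"dz":-0.2,"rx":0,"ry":0,"rz":0,"fingers":1},
  {"dx":0,"dy":0,"dz":0,"rx":0,"ry":0,"rz":0,"fingers":1},
])

```text
clock: 13.45
tcp_pos: [0.5746, -0.1314, 0.1887]
orientation: [0.001, 0.162, 0.987, 0.0]
wrist_force: [1.5, 1.0, 2.3]
finger_gap: 0.0001
```

Request:
servo_tool([
  {"dx":0,"dy":0,"dz":-0.3,"rx":0,"ry":0,"rz":0,"fingers":1},
  {"dx":0,"dy":0,"dz":0,"rx":0,"ry":0,"rz":0,"fingers":1},
])

```text
clock: 13.65
tcp_pos: [0.5744, -0.1315, 0.1887]
orientation: [0.001, 0.162, 0.987, 0.0]
wrist_force: [2.2, 2.5, 3.2]
finger_gap: -0.0001
```

Request:
servo_tool([
  {"dx":3.5,"dy":2,"dz":0.2,"rx":0,"ry":0,"rz":0,"fingers":1},
  {"dx":3.5,"dy":2.5,"dz":0.2,"rx":0,"ry":0,"rz":0,"fingers":1},
])

```text
clock: 13.85
tcp_pos: [0.5799, -0.1277, 0.1887]
orientation: [-0.001, 0.163, 0.987, -0.001]
wrist_force: [-1.9, -2.1, 3.0]
finger_gap: 0.0001
```

Request:
servo_tool([
  {"dx":0,"dy":0,"dz":3,"rx":0,"ry":0,"rz":0,"fingers":1},
  {"dx":0,"dy":0,"dz":10,"rx":0,"ry":0,"rz":0,"fingers":1},
  {"dx":0,"dy":0,"dz":25,"rx":0,"ry":0,"rz":0,"fingers":1},
  {"dx":-5,"dy":0,"dz":40,"rx":0,"ry":0,"rz":0,"fingers":1},
  {"dx":-15,"dy":0,"dz":40,"rx":0,"ry":0,"rz":0,"fingers":1},
  {"dx":-35,"dy":0,"dz":35,"rx":0,"ry":0,"rz":0,"fingers":1},
  {"dx":-35,"dy":0,"dz":20,"rx":0,"ry":0,"rz":0,"fingers":1},
  {"dx":-20,"dy":0,"dz":0,"rx":0,"ry":0,"rz":0,"fingers":1},
])

```text
clock: 14.65
tcp_pos: [0.4696, -0.1271, 0.3658]
orientation: [0.003, 0.162, 0.987, -0.001]
wrist_force: [0.5, -0.8, 0.0]
finger_gap: 0.0001
```

Request:
servo_tool([
  {"dx":0,"dy":0,"dz":0,"rx":0,"ry":0,"rz":0,"fingers":1},
  {"dx":0,"dy":0,"dz":0,"rx":0,"ry":0,"rz":0,"fingers":1},
  {"dx":0,"dy":0,"dz":0,"rx":0,"ry":0,"rz":0,"fingers":1},
])

```text
clock: 14.95
tcp_pos: [0.4714, -0.1272, 0.3612]
orientation: [-0.0, 0.162, 0.987, 0.0]
wrist_force: [0.2, 0.4, 0.3]
finger_gap: -0.0002
```

```bash
python3 - <<'E'
from workcell import env, read_camera
import cv2,numpy as np
s=env.get_state();print({k:np.round(s[k],4).tolist() for k in("clock","tcp_pos","wrist_force")})
a=read_camera("scene")["img"][:,:,::-1][150:280,170:340]
b=cv2.resize(read_camera("wrist")["img"][:,:,::-1],(400,300))
a=cv2.resize(a,(392,300),interpolation=cv2.INTER_CUBIC)
cv2.imwrite("pics/e1.png",cv2.hconcat([a,b]))
E
```

```text
{'clock': 14.95, 'tcp_pos': [0.4714, -0.1272, 0.3612], 'wrist_force': [0.181, 0.401, 0.2974]}
```

View pics/e1.png

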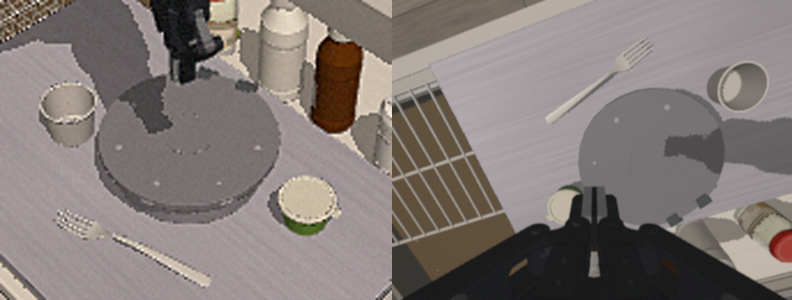

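The final view shows all domes flush, with small equal crown spots at (117,148), (184,183) and (240,183) plus the far ones. The container, ramekin, tub, fork and bottles are in place, and the arm is clear above.

```bash
python3 -c "
from workcell import job
print(job.hand_in())"
```

```text
the job is handed in; nothing more can be done
None
```

I closed the lid with one stroke of the shut fingertips, from catch 1 to catch 5, then lifted clear and handed the job in at about 15 s on the clock.

**Catches:** The last picture shows the domes of catches 2–5 gone. Catch 1 was in the arm's shadow by then, but an earlier picture showed it flush. Over catches 4 and 5 the fingertips reached the lid's height at the crown (TCP z 0.1887).

**Force:** It was mostly 2–6 N downwards, but the stroke was not light throughout.
- It reached 9–13 N from catch 3 towards catch 4.
- Just past catch 4 it spiked to about 20 N down and 14 N sideways, within the 10–15 N at which the container slides. I eased off at once.
- I made short stops on catches 3, 4 and 5 to correct the height. At most the tips were about 1 mm above the lid.

**Surroundings:** By eye in the pictures, the container and the things beside it did not move. I did not measure the container's position again after the spike, so a shift of a millimetre or two could have gone unseen. After lifting clear, the wrist force read about zero.

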